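# Set the length stop in its notch and push the blank up to it

### The job

On the sawing jig, push the sliding length stop along the fence until its spring pin drops into the notch of the steel strip, and leave it there. Then gently push the wooden blank along its lane until its end touches the stop, without driving the stop out of the notch. Only push: do not squeeze or lift the blank, and leave the other things on the bench where they are.

Things in the scene. Friction and masses are not known exactly. Their poses are not given: they have to be found in the camera images.
- jig: Sawing jig fixed to the bench: plywood base 150 (x) x 460 (y) x 18 mm, origin at the centre of its underside, y along the fence. Fence: x +35 to +75, top at z 70 mm, full length. Lip: x -33 to -25, top at z 30 mm, full length. Between lip and fence is the 60 mm wide lane for the blank (centre x = +5 mm, floor z = 18 mm). A thin dark saw line crosses lane and fence at y = -100 mm (look only). The jig's place and yaw vary.
- strip: Steel index strip, 20 mm wide, 6 mm thick, 275 mm long, lying on top of the fence along it (top at jig z 76 mm), fixed, with one 14 mm wide notch across it, the only gap in the strip. Its place along the fence varies. Axes parallel to the jig's; origin under the notch.
- notch (a point): Middle of the notch, at the level of the strip's top. Jig x +55 mm, z 76 mm, y between +30 and +90 mm. Axes as the jig's.
- stop (a joint): Travel in m of the length stop along the fence, 0 to 0.20, growing towards jig -y; the stop begins near 0, at the +y end of the fence, and must travel 65 to 160 mm. It resists with about 2 N of friction wherever the strip is plain. Some 6 mm before the notch's middle the resistance vanishes and the stop jumps ahead into the notch by itself; from there about 13 to 15 N along the fence, either way, drives it out again. If it has been pushed too far it can be pushed back.
- stop_pin (a point): Point on the length stop, on the axis of its spring pin, at the level of the strip's top; it coincides with notch when the stop is seated. The stop is an aluminium carriage straddling the fence: bridge 100 (x) x 50 (y) x 20 mm, from jig x -15 to +85 and z 80 to 100 mm, centred in y on the pin; an arm 48 (x) x 20 (y) mm hangs from it into the lane, down to z 23 mm. The pin's round 10 mm head stands out of the bridge's top.
- pin (a joint): How far in m the spring pin (steel roller foot, 20 mm across) has dropped below the strip's top: 0 to 0.001 on plain strip, about 0.005 when seated in the notch.
- thumb_plate (a point): Centre of the +y face of the stop's dark upright thumb plate, the face to push against (towards jig -y). The plate is 60 (x) x 12 (y) x 30 mm, from z 100 to 130 mm, standing on the bridge flush with its +y face; this point is at jig z 115 mm, 25 mm in +y from the pin, 10 mm in -x from it.
- stop_face (a point): Centre of the -y face of the stop's arm, which the blank must touch. Jig x +9, z 38 mm, 10 mm in -y from the pin.
- blank: Loose pale wooden blank, 56 (x) x 140 (y) x 40 mm, 0.17 to 0.35 kg, origin at the centre of its underside. It lies in the lane with 2 mm play on each side, on the -y side of the stop, axes nearly parallel to the jig's. It slides with 1 to 3 N of friction.
- blank_end (a point): Centre of the blank's +y end face, the one that must touch the stop; 20 mm above the lane's floor.
- blank_tail (a point): Centre of the blank's -y end face, to be pushed towards jig +y; 20 mm above the lane's floor. The lane in -y of it is free.
- gouge_a: Bystander: carving gouge 200 mm long, 26 mm thick, lying on the jig's base in front of the lip, along the jig's y.
- gouge_b: Bystander: carving gouge 220 mm long, 26 mm thick, lying on the bench behind the jig.
- mallet: Bystander: wooden mallet, lying, 240 mm long, head 130 mm wide, 75 mm high, left of the jig; origin at the middle of its length.
- duck: Bystander: carved wooden duck, about 190 mm long, 100 mm high, right of the jig.
- tin: Bystander: closed steel tin, 72 mm across, 100 mm high.
- stone: Bystander: grey sharpening stone, 55 x 170 x 25 mm, behind the jig.
- offcut: Bystander: small pale wooden offcut, 50 x 60 x 40 mm, behind the left end of the jig.
Not all that is in view belongs to the job. What is shaped like the blank but red is not meant.

How it is judged:
On the way, in this order (a step that is already met when the one before it is completed fails the run):
1. the stop sits in the notch (y of stop_pin in the frame of notch between -0.002 and 0.002 m and value of joint pin above 0.003 m), for 0.2 s.
2. the blank's end touches the stop, which still sits in the notch (all of step 1 and y of blank_end in the frame of stop_face between -0.0025 and 0.002 m and z of blank in the frame of jig below 0.021 m and x of blank in the frame of jig between 0.001 and 0.009 m), for 0.1 s.
At the end, for the whole second after the job is handed in: The stop's pin is within 2 mm of the notch's middle along the fence and has dropped more than 3 mm; the blank lies on the lane's floor (within 3 mm), its end no more than 2 mm from the stop's face; both are at rest (all of step 2 and linear speed of blank below 0.01 m/s and velocity of joint stop between -0.005 and 0.005 m/s); the robot touches nothing.
It fails at once if the blank is lifted more than 10 mm off the lane (z of blank in the frame of jig above 0.028 m).
It fails at once if the blank is tipped (angle between blank's own z axis and vertical above 0.2 rad).
It fails at once if the blank is squeezed or shoved with more than 25 N (contact force between the fingers and blank above 25 N).
It fails at once if a bystander is moved more than 30 mm (distance of any of gouge_a, gouge_b, mallet, duck, tin, stone, offcut from where it was at the start of the episode above 0.03 m).
It also fails if it takes over 53 s, if anything falls off the work surface, if the arm or the gripper's body presses on something with over 40 N, if the wrist force passes 120 N, or if a joint passes its speed limit or range.

### The arm

A 6-joint arm with a two-finger parallel gripper is mounted at the origin on the work surface. World frame = base frame: x ahead of the robot, y to its left, z up, the work surface at z = 0. Lengths are in m, angles in rad, forces in N, time in s.
With the tool pointing down it reaches from about 0.325 to 0.775 m from the base axis. Payload 5.5 kg.
Tool frame: the origin (TCP) lies at the very end of the fingers, on their centre line; the grasp point (between the pads) lies 19 mm behind it; z points along the fingers, y is the direction in which the jaws open and shut (so a half turn about z gives the same grasp; the last joint's range is limited). The gripper opens to 88 mm and grips with 3 to 60 N. Pads are 20 mm wide; open, the fingers measure 115 mm over their backs; the gripper's body (75 mm by 178 mm) begins 61 mm behind the grasp point.
Start: joints at [-1.336, 0.091, 1.231, -0, 1.82, -0.057], TCP at [0.173, -0.575, 0.223] pointing down, gripper open.
Joint ranges: [-2.87, 2.87], [-0.86, 2.18], [0.17, 2.46], [-1.51, 4.65], [0.06, 2.69], [-2.65, 2.65]. Speed limits (rad/s): [2.57, 2.57, 3.01, 3.14, 3.14, 3.14].

### API

Orientations are given as [roll, pitch, yaw] about the fixed x, y, z axes, in that order (R = Rz(yaw) Ry(pitch) Rx(roll)).
In Python, from station import arm gives the robot as it stands. Calls block until the motion is done:
- arm.reach(position, orientation): joint-space move of the TCP to a pose.
- arm.move_straight(position, rot=None, feed=0.15): straight line of the TCP; rot=None keeps the orientation; feed is the mean speed in m/s.
- arm.move_j(angles): joint-space move.
- arm.command_gripper(opening): finger opening in m; the grip force is fixed at half the most; returns when the fingers have stopped.
- arm.pause(seconds).
- arm.ik(position, orientation): joint angles nearest the present ones, or None.
- arm.capture(name): name is "scene" or "top" or "wrist"; returns (picture, depth): 400x640x3 uint8, blue, green, red; 400x640 float32, m along the optical axis (not along the pixel's ray), 0 where there is no reading.
- arm.get_calibration(name): a dict with "K" (3x3 intrinsics, pixels), "dist" ([k1, k2, p1, p2, k3] as OpenCV has them; the pictures are not rectified), "eye" and "orientation" of the camera in the world. Camera axes: x right, y down, z forward; pixel columns grow to the right and rows downward; lengths in m; the calibration is good to about 2 mm. A picture is of the moment at which its call begins: read the wrist's pose just before it. get_calibration takes no time and is no camera call; for the wrist camera it gives the pose at the moment of the call.
A pose or a line that the arm cannot do raises arm.PlanningError and nothing moves.
- arm.finish_job(): hands the job in, once; it reports no verdict.
Readings, each from a call of its own:
- arm.read_time(): time.
- arm.read_joint_positions(): joint angles.
- arm.read_joint_vel(): joint speeds.
- arm.read_tau(): joint torques, N m.
- arm.read_position(): TCP position.
- arm.read_ee_rot(): TCP orientation.
- arm.read_wrist_force(): force on the tool from outside, world axes, zero at the start.
- arm.read_moment(): the same for the moment, N m.
- arm.read_finger_gap(): finger opening in m.
Only numpy, scipy, OpenCV 4.12 (cv2) and the standard library are available. Lean on these libraries where they do the work, as an engineer would, in place of code of your own. Each camera call takes 0.05 s, during which the arm holds its last target.

## Working session

There is one attempt and no reset: what is moved stays moved. The work goes in short steps, each a Python script; the robot and the scene stay as the last script left them, time stands still between calls to the robot, and variables do not carry over. Pictures are saved under pics/ and viewed, and the job is handed in when it is done.

```bash
ls; mkdir -p pics
python3 - <<'E'
from station import arm
import cv2,numpy as np
print(arm.read_time())
for n in ("scene","top"):
    p,d=arm.capture(n); cv2.imwrite(f"pics/{n}0.png",p); np.save(f"pics/{n}0.npy",d)
    c=arm.get_calibration(n); print(n,c)
print(arm.read_time(), arm.read_ee_rot(), arm.read_finger_gap())
E
```

```text
pics
0.0
scene {'K': array([[370.24530044,   0.        , 318.97069266],
       [  0.        , 370.24530044, 203.63884943],
       [  0.        ,   0.        ,   1.        ]]), 'dist': array([-0.04769331,  0.        ,  0.        ,  0.        ,  0.        ]), 'eye': array([ 1.17803639, -0.80502174,  0.88516619]), 'orientation': array([-2.21746182, -0.00672642,  0.65386254])}
top {'K': array([[444.63255896,   0.        , 318.19181736],
       [  0.        , 444.63255896, 201.90017579],
       [  0.        ,   0.        ,   1.        ]]), 'dist': array([-0.01901534,  0.        ,  0.        ,  0.        ,  0.        ]), 'eye': array([0.36072073, 0.03855248, 1.47682395]), 'orientation': array([-3.02718673, -0.01002155, -1.59580893])}
0.1 [-3.13983412e+00 -9.21188433e-05  2.91791432e-01] 0.08803197882333186
```

View pics/scene0.png

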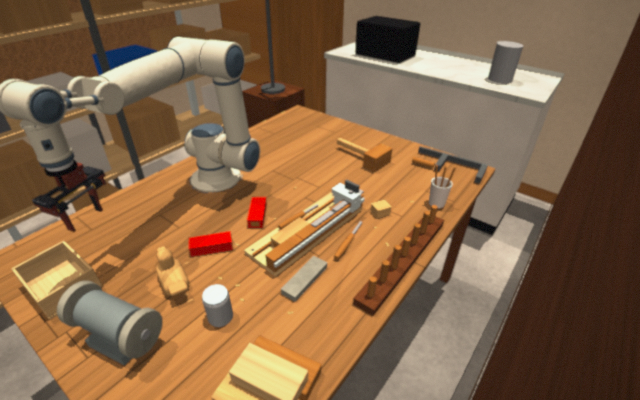

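View pics/top0.png

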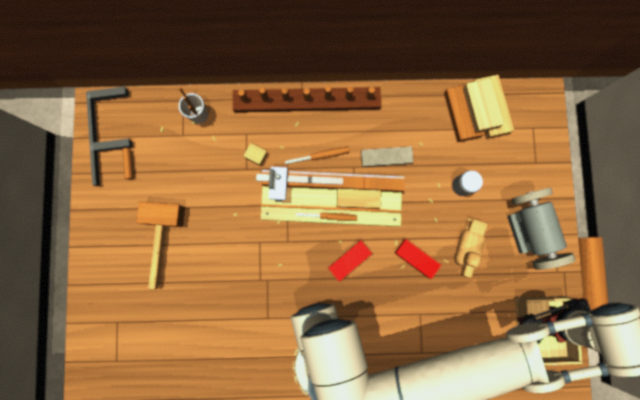

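The top view shows the jig around (332,198), with the stop at (278,183) on its left (+y) end. The blank is near (358,198), and gouge_a lies in front of the lip at (330,216). Next I'll zoom in.

Run:
```python
import cv2
p=cv2.imread("pics/top0.png")
cv2.imwrite("pics/top0z.png",cv2.resize(p[155:235,240:420],None,fx=4.4,fy=4.4,interpolation=cv2.INTER_CUBIC))
p=cv2.imread("pics/scene0.png")
cv2.imwrite("pics/scene0z.png",cv2.resize(p[170:280,230:400],None,fx=4.6,fy=4.6,interpolation=cv2.INTER_CUBIC))
```

```text
(no output)
```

View pics/top0z.png

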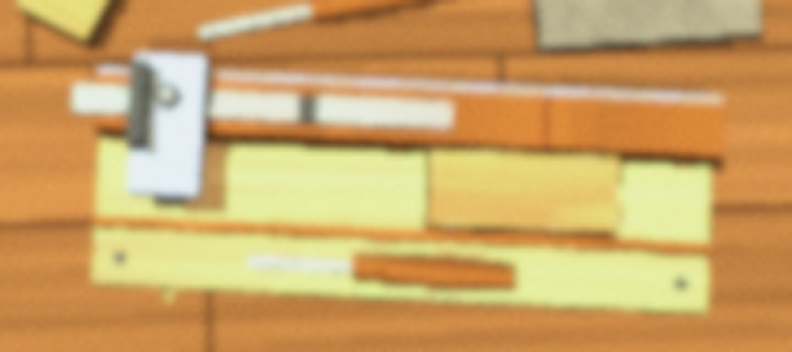

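View pics/scene0z.png

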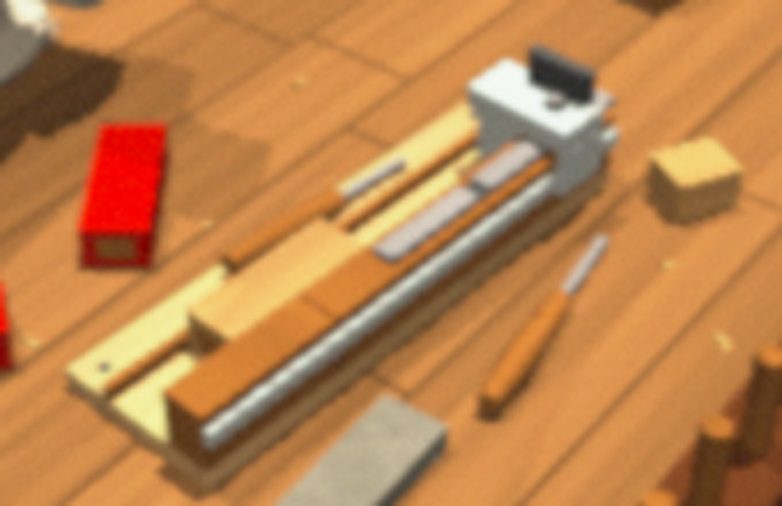

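```bash
cat > h.py <<'E'
import cv2,numpy as np
from scipy.spatial.transform import Rotation as R
def ray(px,z,c):
    px=np.array(px,float).reshape(-1,1,2)
    n=cv2.undistortPoints(px,c["K"],c["dist"]).reshape(-1,2)
    d=np.c_[n,np.ones(len(n))]@R.from_euler('xyz',c["orientation"]).as_matrix().T
    e=c["eye"]; z=np.broadcast_to(z,len(n))
    return e+d*((z-e[2])/d[:,2])[:,None]
def proj(P,c):
    M=R.from_euler('xyz',c["orientation"]).as_matrix().T
    return cv2.projectPoints(np.atleast_2d(P).astype(float),cv2.Rodrigues(M)[0],-M@c["eye"],c["K"],c["dist"])[0].reshape(-1,2)
E
python3 - <<'E'
from h import *
from station import arm
c=arm.get_calibration("top")
z=lambda u,v:(240+(u+.5)/4.4-.5,155+(v+.5)/4.4-.5)
L={'baseL':(92,283,.018),'baseR':(710,310,.018),'notch':(308,109,.076),'stripL':(72,98,.076),'stripR':(454,114,.076),'saw':(547,125,.07),'pin':(170,95,.108),'tailc':(619,196,.058),'endc':(426,190,.058),'fenceTR':(722,100,.07),'fenceBR':(720,158,.07),'fenceTL':(98,66,.07),'bridge_ly':(205,125,.1)}
W={k:ray([z(a,b)],h,c)[0] for k,(a,b,h) in L.items()}
for k,v in W.items(): print(k,v.round(4))
v=W['baseL']-W['baseR']; yaw=np.arctan2(-v[0],v[1]);print('yaw',yaw,np.linalg.norm(v))
ex=np.array([np.cos(yaw),np.sin(yaw),0]);ey=np.array([-np.sin(yaw),np.cos(yaw),0])
o=(W['baseL']+W['baseR'])/2+0.075*ex;o[2]=0;print('o',o)
for k,v in W.items(): print(k,((v-o)@ex).round(4),((v-o)@ey).round(4))
E
```

```text
baseL [0.4762 0.2106 0.018 ]
baseR [ 0.4447 -0.2508  0.018 ]
notch [0.5942 0.046  0.076 ]
stripL [0.6063 0.2168 0.076 ]
stripR [ 0.5881 -0.0597  0.076 ]
saw [ 0.5794 -0.1277  0.07  ]
pin [0.6012 0.1434 0.108 ]
tailc [ 0.5275 -0.1799  0.058 ]
endc [ 0.5352 -0.0387  0.058 ]
fenceTR [ 0.5949 -0.2564  0.07  ]
fenceBR [ 0.5521 -0.2529  0.07  ]
fenceTL [0.6305 0.1984 0.07  ]
bridge_ly [0.5804 0.1194 0.1   ]
yaw -0.06808302627265604 0.4623925842049067
o [ 0.53525797 -0.02520538  0.        ]
baseL -0.075 0.2312
baseR -0.075 -0.2312
notch 0.054 0.0751
stripL 0.0544 0.2463
stripR 0.055 -0.0308
saw 0.051 -0.0992
pin 0.0543 0.1727
tailc 0.0028 -0.1549
endc 0.0009 -0.0135
fenceTR 0.0752 -0.2266
fenceBR 0.0323 -0.226
fenceTL 0.0799 0.2296
bridge_ly 0.0352 0.1474
```

```bash
cat >> h.py <<'E'
YAW=-0.0681
O=np.array([.5353,-.0252,0]); 
def jw(x,y,z): 
    return O+[np.cos(YAW)*x-np.sin(YAW)*y,np.sin(YAW)*x+np.cos(YAW)*y,z]
def wj(p):
    return R.from_euler('z',-YAW).apply(np.asarray(p)-O)
E
python3 - <<'E'
from h import *
from station import arm
for s in (1,-1):
    for p in (jw(.045,.235,.2),jw(.045,.235,.108),jw(.045,.1,.108),jw(.005,-.2,.15),jw(.005,-.2,.038),jw(.005,-.06,.038)):
        q=arm.ik(p,[np.pi,0,YAW+s*np.pi/2]); print(s,p.round(3),None if q is None else np.round(q,2))
E
```

```text
1 [0.596 0.206 0.2  ] [ 0.28  0.17  1.18 -0.    1.79  0.35]
1 [0.596 0.206 0.108] [ 0.28  0.18  1.34 -0.    1.63  0.35]
1 [0.587 0.072 0.108] [ 0.06  0.08  1.45 -0.    1.62  0.13]
1 [ 0.527 -0.225  0.15 ] [-0.46  0.02  1.44  0.    1.69 -0.4 ]
1 [ 0.527 -0.225  0.038] [-0.46  0.06  1.59  0.    1.49 -0.4 ]
1 [ 0.536 -0.085  0.038] [-0.22 -0.02  1.67  0.    1.49 -0.15]
-1 [0.596 0.206 0.2  ] None
-1 [0.596 0.206 0.108] None
-1 [0.587 0.072 0.108] None
-1 [ 0.527 -0.225  0.15 ] None
-1 [ 0.527 -0.225  0.038] None
-1 [ 0.536 -0.085  0.038] None
```

Run:
```python
from h import *
from station import arm
rot=[np.pi,0,YAW+np.pi/2]
arm.reach(jw(.045,.235,.25),rot)
print(arm.read_time()); arm.command_gripper(0.0)
arm.move_straight(jw(.045,.235,.2))
print(arm.read_time(),arm.read_position(),arm.read_ee_rot(),arm.read_finger_gap(),arm.read_wrist_force())
c=arm.get_calibration("wrist");p,d=arm.capture("wrist");cv2.imwrite("pics/w1.png",p);print(c)
np.savez("pics/w1.npz",**c)
```

```text
3.2167
5.0417 [0.59602491 0.20616856 0.20008647] [-3.14102716e+00  1.81812720e-04  1.50274563e+00] 0.0004884936629975673 [-0.17177822  0.65731584  0.51144124]
{'K': array([[329.64572515,   0.        , 322.8276696 ],
       [  0.        , 329.64572515, 195.77160275],
       [  0.        ,   0.        ,   1.        ]]), 'dist': array([0.00774629, 0.        , 0.        , 0.        , 0.        ]), 'eye': array([0.60116895, 0.28420998, 0.36287027]), 'orientation': array([ 2.85451949e+00,  9.99438538e-04, -6.77239501e-02])}
```

View pics/w1.png

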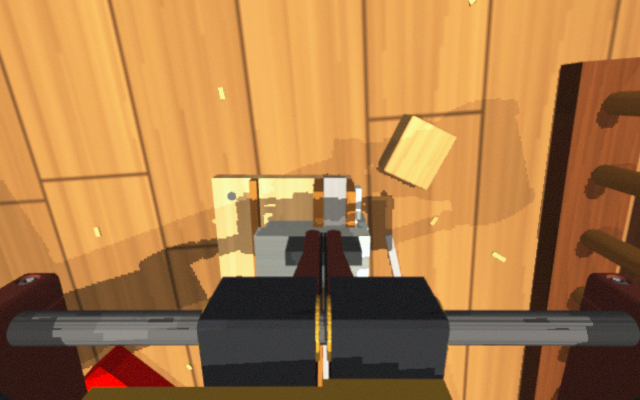

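Run:
```python
from h import *
c=dict(np.load("pics/w1.npz"))
py=.1727
for n,p in {'plate top +y L':(.015,py+.025,.13),'plate top +y R':(.075,py+.025,.13),'bridge +y L':(-.015,py+.025,.1),'bridge+yR':(.085,py+.025,.1),'base +y L':(-.075,.23,.018),'base+yR':(.075,.23,.018),'tcp':(.045,.235,.2)}.items(): print(n,proj(jw(*p),c).round(1))
p=cv2.imread("pics/w1.png");cv2.imwrite("pics/w1z.png",cv2.resize(p[160:290,200:410],None,fx=3.8,fy=3.8,interpolation=cv2.INTER_CUBIC))
```

```text
plate top +y L [[284.9 253.5]]
plate top +y R [[362.1 253.5]]
bridge +y L [[254.  237.8]]
bridge+yR [[369.8 237.9]]
base +y L [[211.7 179.1]]
base+yR [[351.4 179.2]]
tcp [[323.7 249.1]]
```

View pics/w1z.png

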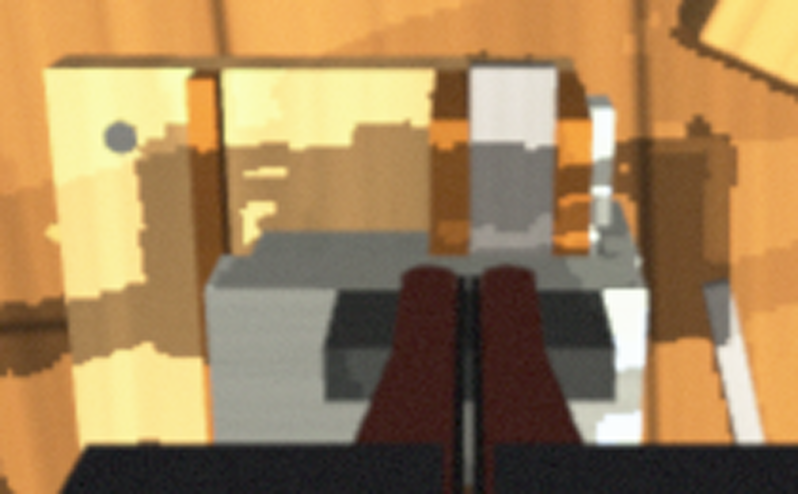

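Run:
```python
from h import *
from station import arm
ey=np.array([-np.sin(YAW),np.cos(YAW),0])
f=lambda: float(arm.read_wrist_force()@ey)
arm.move_straight(jw(.045,.235,.11)); arm.pause(.2)
f0=f(); print(arm.read_time(),f0)
y=.235
while y>.2:
    y-=.003; arm.move_straight(jw(.045,y,.11),feed=.04); v=f()-f0; 
    print(round(y,3),round(v,2),end=' | ')
    if v>1.2: break
arm.move_straight(jw(.045,.15,.11),feed=.04); print('\n',arm.read_time(),f()-f0,wj(arm.read_position()))
c,_=arm.capture("top"); cv2.imwrite("pics/top1.png",c)
cv2.imwrite("pics/top1z.png",cv2.resize(c[155:235,240:420],None,fx=4.4,fy=4.4,interpolation=cv2.INTER_CUBIC))
```

```text
6.0417 -0.14245118404094567
0.232 0.62 | 0.229 0.82 | 0.226 1.7 | 
 8.8417 0.18050331085624338 [0.04512919 0.14980055 0.10997206]
```

View pics/top1z.png

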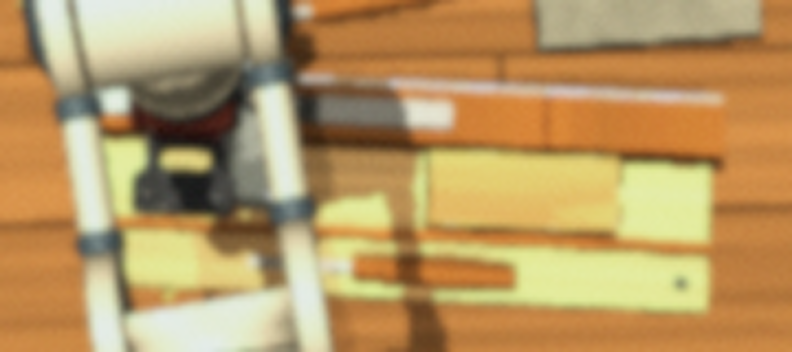

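Run:
```python
from h import *
from station import arm
ey=np.array([-np.sin(YAW),np.cos(YAW),0])
def f():
    s=[]
    for i in range(4): s.append(float(arm.read_wrist_force()@ey)); arm.pause(.02)
    return np.mean(s)
print([round(float(arm.read_wrist_force()@ey),2) for _ in range(4)])
y=.15; low=0
while y>.118:
    y-=.002 if y>.132 else .001
    arm.move_straight(jw(.045,y,.11),feed=.02); v=f()
    print(round(y,4),round(wj(arm.read_position())[1],4),round(v,2))
print(arm.read_time())
c,_=arm.capture("scene"); cv2.imwrite("pics/s2.png",c)
cv2.imwrite("pics/s2z.png",cv2.resize(c[170:280,230:400],None,fx=4.6,fy=4.6,interpolation=cv2.INTER_CUBIC))
```

```text
[0.85, 0.85, 0.85, 0.85]
0.148 0.1479 1.69
0.146 0.1458 2.16
0.144 0.1438 1.73
0.142 0.1418 1.94
0.14 0.1398 1.87
0.138 0.1378 2.23
0.136 0.1358 1.9
0.134 0.1338 1.33
0.132 0.1318 1.27
0.131 0.131 1.95
0.13 0.1299 2.11
0.129 0.1289 2.31
0.128 0.1279 1.7
0.127 0.1269 2.08
0.126 0.1259 1.92
0.125 0.1249 2.28
0.124 0.1239 1.91
0.123 0.1229 2.41
0.122 0.1219 2.09
0.121 0.1209 2.28
0.12 0.1198 1.49
0.119 0.1187 0.35
0.118 0.1177 -0.18
16.175
```

View pics/s2z.png

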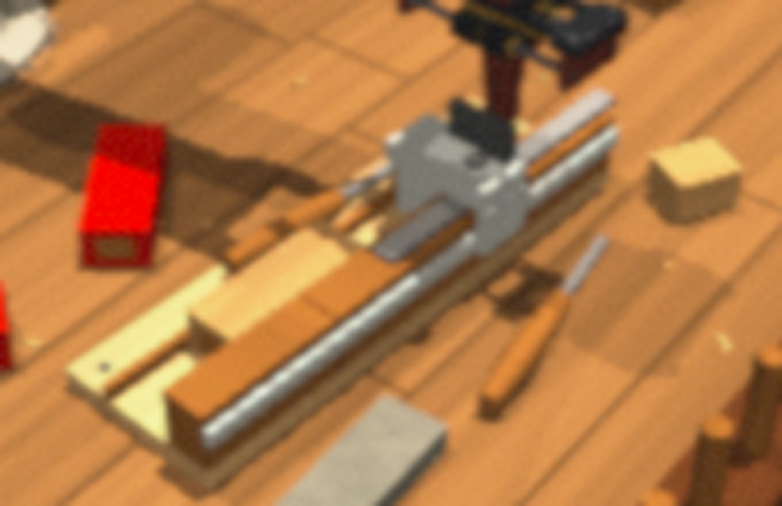

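Run:
```python
from h import *
from station import arm
rot=[np.pi,0,YAW+np.pi/2]
arm.move_straight(jw(.045,.14,.11),feed=.1)
arm.move_straight(jw(.045,.14,.2),feed=.2)
arm.reach(jw(.005,-.195,.18),rot)
print(arm.read_time())
for n in("top","scene"):
    c,_=arm.capture(n); cv2.imwrite(f"pics/{n}3.png",c)
c=cv2.imread("pics/top3.png")
cv2.imwrite("pics/top3z.png",cv2.resize(c[155:235,240:420],None,fx=4.4,fy=4.4,interpolation=cv2.INTER_CUBIC))
k=arm.get_calibration("wrist");p,d=arm.capture("wrist");cv2.imwrite("pics/w3.png",p)
np.savez("pics/w3.npz",**k)
```

```text
18.4667
```

View pics/top3z.png

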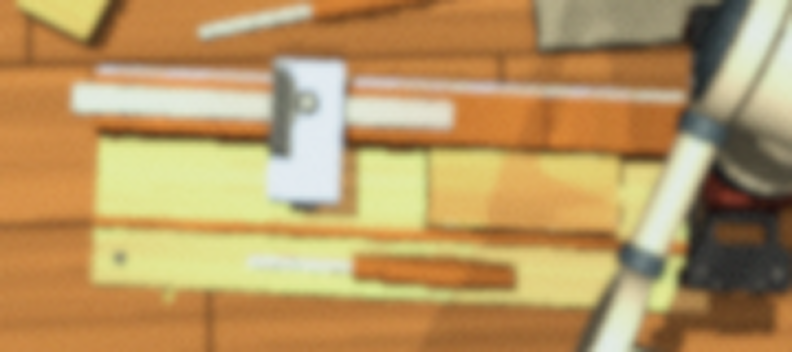

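View pics/w3.png

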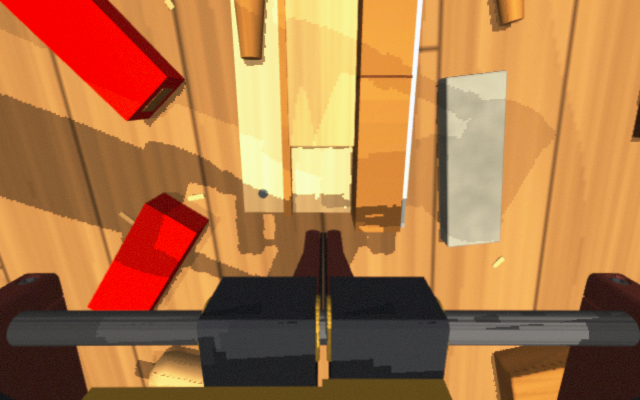

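Run:
```python
from h import *
from station import arm
c=dict(np.load("pics/w3.npz"))
for px,z in (((321,147),.058),((322,212),.018),((290,180),.018),((356,180),.018)): print(px,wj(ray([px],z,c)[0]).round(4))
k=arm.get_calibration("top")
zz=lambda u,v:(240+(u+.5)/4.4-.5,155+(v+.5)/4.4-.5)
print('pin',wj(ray([zz(307,101)],.108,k)[0]),proj(jw(.055,.0751,.076),k),proj(jw(.055,.0751,.108),k))
ey=np.array([-np.sin(YAW),np.cos(YAW),0])
def f():
    s=[]
    for i in range(4): s.append(float(arm.read_wrist_force()@ey)); arm.pause(.02)
    return -np.mean(s)
arm.move_straight(jw(.005,-.195,.045),feed=.12); arm.pause(.1)
f0=f();print('base',f0,arm.read_time(),arm.read_wrist_force())
y=-.195
while y<-.105-1e-6:
    y+=.003 if y<-.158 else .005
    arm.move_straight(jw(.005,y,.045),feed=.03); v=f()-f0
    print(round(y,4),round(wj(arm.read_position())[1],4),round(v,2))
    if v>6: break
print(arm.read_time())
```

```text
(321, 147) [ 0.0035 -0.1556  0.058 ]
(322, 212) [ 0.0043 -0.2289  0.018 ]
(290, 180) [-0.0281 -0.1947  0.018 ]
(356, 180) [ 0.0387 -0.1946  0.018 ]
pin [0.05431325 0.07551579 0.108     ] [[309.62313883 179.05200296]] [[309.52957542 177.35689951]]
base 0.05106058611223987 20.0583 [-0.07703597  0.38164915  0.12413185]
-0.192 -0.1919 0.13
-0.189 -0.1889 0.21
-0.186 -0.1859 0.49
-0.183 -0.1829 -0.28
-0.18 -0.1799 0.06
-0.177 -0.1769 0.08
-0.174 -0.1739 -0.28
-0.171 -0.171 -0.18
-0.168 -0.1679 0.02
-0.165 -0.1649 0.53
-0.162 -0.1618 -0.01
-0.159 -0.1588 -0.02
-0.156 -0.1558 0.09
-0.151 -0.1508 0.08
-0.146 -0.1458 0.16
-0.141 -0.1408 -0.18
-0.136 -0.1358 0.08
-0.131 -0.1308 0.11
-0.126 -0.1258 -0.44
-0.121 -0.1208 -0.39
-0.116 -0.1158 0.02
-0.111 -0.1108 0.56
-0.106 -0.1058 -0.41
-0.101 -0.1008 0.4
28.3917
```

Run:
```python
from h import *
from station import arm
c,_=arm.capture("top")
cv2.imwrite("pics/top4z.png",cv2.resize(c[155:235,240:420],None,fx=4.4,fy=4.4,interpolation=cv2.INTER_CUBIC))
p,d=arm.capture("scene");cv2.imwrite("pics/scene4z.png",cv2.resize(p[170:280,230:400],None,fx=4.6,fy=4.6,interpolation=cv2.INTER_CUBIC))
k=arm.get_calibration("wrist");p,d=arm.capture("wrist");cv2.imwrite("pics/w4.png",p)
```

```text
(no output)
```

View pics/top4z.png

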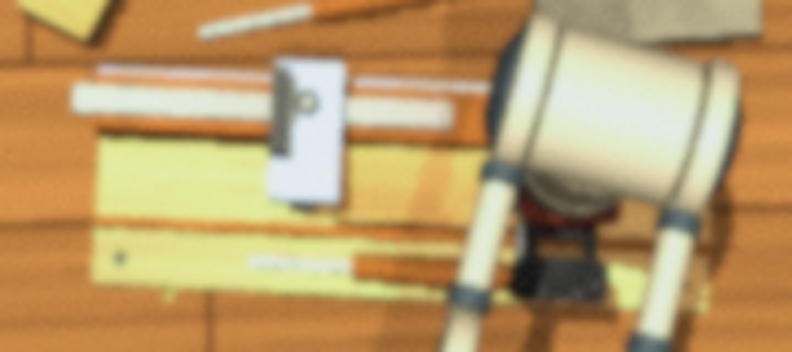

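View pics/w4.png

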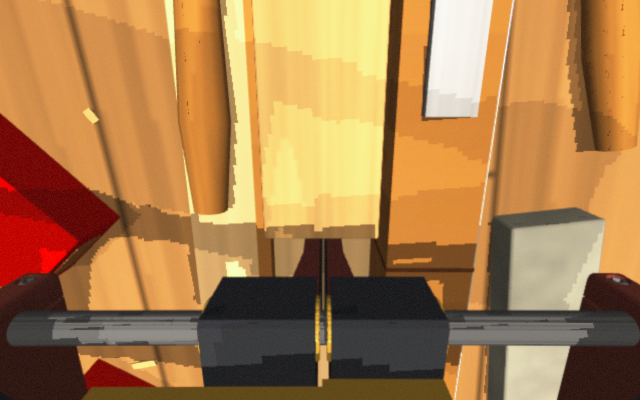

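View pics/scene4z.png

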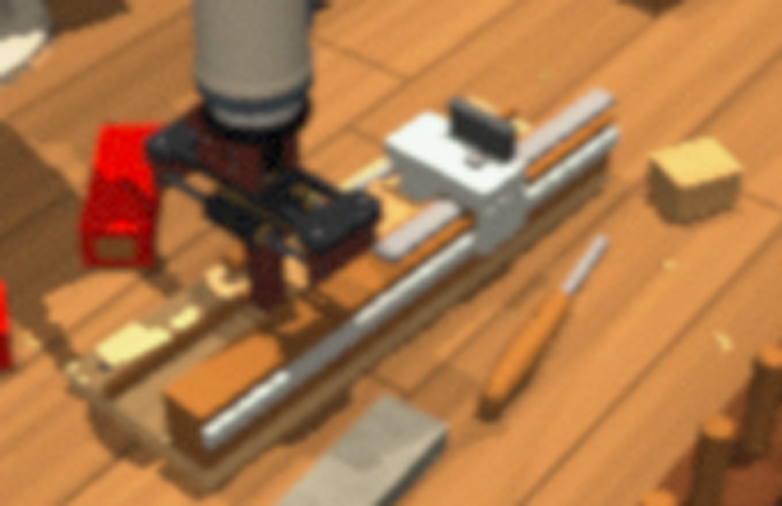

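Run:
```python
from h import *
from station import arm
ey=np.array([-np.sin(YAW),np.cos(YAW),0])
def f():
    s=[]
    for i in range(3): s.append(float(arm.read_wrist_force()@ey)); arm.pause(.02)
    return -np.mean(s)
y=-.091
arm.move_straight(jw(.005,y,.045),feed=.02); print(f())
while y<-.080:
    y+=.0005
    arm.move_straight(jw(.005,y,.045),feed=.01); v=f()
    print(round(y,4),round(wj(arm.read_position())[1],4),round(v,2))
    if v>2.5: break
print(arm.read_time())
```

```text
-0.15200755278144829
-0.0905 -0.0905 -0.07
-0.09 -0.0901 1.33
-0.0895 -0.0895 1.04
-0.089 -0.0889 0.85
-0.0885 -0.0884 0.6
-0.088 -0.088 0.88
-0.0875 -0.0875 0.55
-0.087 -0.0869 1.17
-0.0865 -0.0864 0.87
-0.086 -0.0861 1.66
-0.0855 -0.086 4.34
32.5417
```

Force rose to 4.3 N at jig y = -0.086, against about -0.085 expected, so the blank is at the stop. I'll back off and check.

Run:
```python
from h import *
from station import arm
arm.pause(.2)
arm.move_straight(jw(.005,-.12,.045),feed=.05)
arm.move_straight(jw(.005,-.19,.045),feed=.15)
arm.move_straight(jw(.005,-.19,.2),feed=.2)
c,_=arm.capture("top");cv2.imwrite("pics/top5.png",c)
cv2.imwrite("pics/top5z.png",cv2.resize(c[155:235,240:420],None,fx=4.4,fy=4.4,interpolation=cv2.INTER_CUBIC))
p,d=arm.capture("scene");cv2.imwrite("pics/scene5z.png",cv2.resize(p[180:250,280:380],None,fx=7.5,fy=7.5,interpolation=cv2.INTER_CUBIC))
k=arm.get_calibration("wrist");p,d=arm.capture("wrist");cv2.imwrite("pics/w5.png",p);np.savez("pics/w5.npz",**k)
print(arm.read_time())
```

```text
35.275
```

View pics/top5z.png

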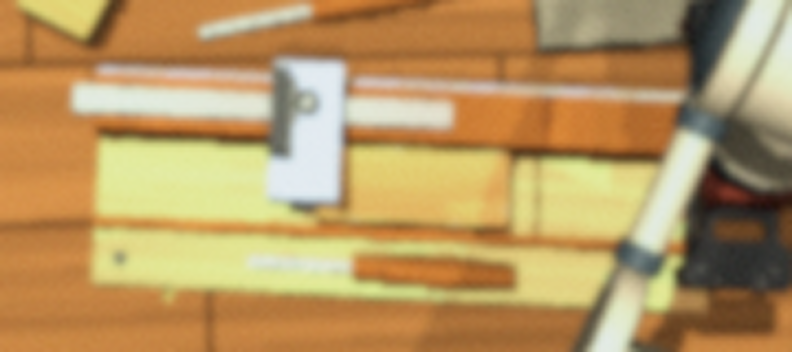

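View pics/scene5z.png

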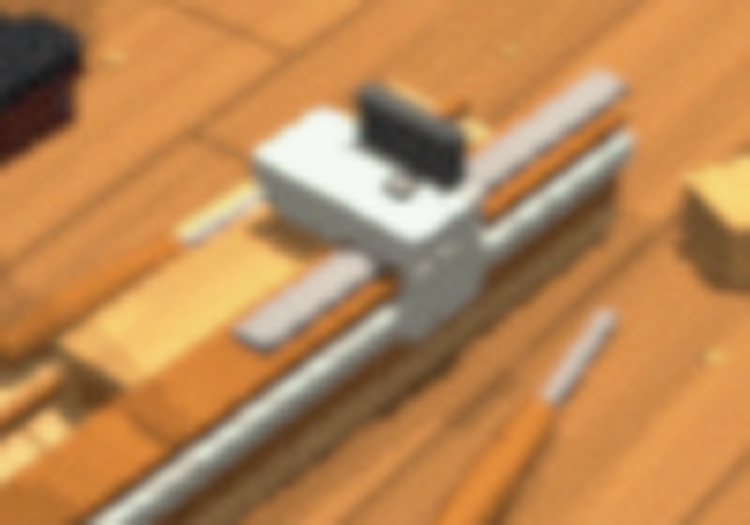

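View pics/w5.png

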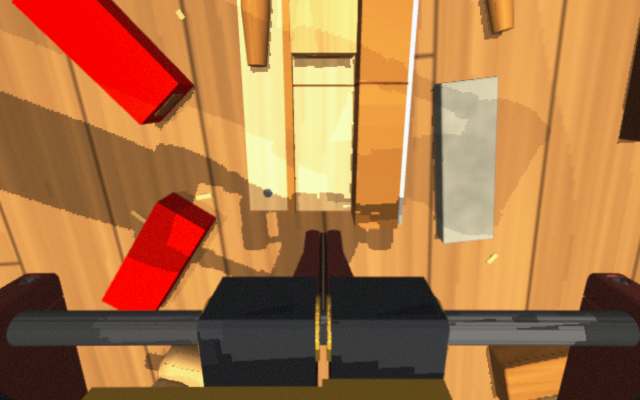

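Run:
```python
from h import *
from station import arm
a=cv2.cvtColor(cv2.imread("pics/top3.png"),6).astype(np.float32);b=cv2.cvtColor(cv2.imread("pics/top5.png"),6).astype(np.float32)
s=np.s_[168:200,296:322]
print('stop shift px',cv2.phaseCorrelate(a[s].copy(),b[s].copy()))
k=arm.get_calibration("top")
zz=lambda u,v:(240+(u+.5)/4.4-.5,155+(v+.5)/4.4-.5)
print('tail top',wj(ray([zz(511,190)],.058,k)[0]))
c=dict(np.load("pics/w5.npz"))
print('tail wrist',wj(ray([(322,55)],.058,c)[0]))
print(arm.read_wrist_force(),arm.read_time());
```

```text
stop shift px ((0.607803993200843, -0.029095758298129937), 0.9971193102774797)
tail top [ 0.00362366 -0.07566402  0.058     ]
tail wrist [ 0.00278186 -0.07587785  0.058     ]
[-0.07181874 -0.12225954 -0.51400449] 35.275
```

Run:
```python
from h import *
a,b=[cv2.imread(f"pics/top{i}.png") for i in(3,5)]
for s in (np.s_[168:184,298:322],np.s_[166:186,290:330],np.s_[168:186,303:318]):
    x,y=[cv2.cvtColor(i,6).astype(np.float32)[s].copy() for i in(a,b)]
    print(cv2.phaseCorrelate(x,y,cv2.createHanningWindow(x.shape[::-1],cv2.CV_32F)),np.abs(x-y).mean())
for r in (172,178,182): print(a[r,299:322,1],b[r,299:322,1],sep='\n')
```

```text
((0.15191080162298576, 0.203296802072785), 0.9624795044461886) 0.51006943
((0.18089058976991979, 0.2741573824296015), 0.9701950639486313) 0.48870027
((0.7873765236260297, 0.12968640415010313), 0.9624021622869704) 0.45356518
[181 179 161 134 118 124 146 182 216 230 234 236 235 235 235 235 234 231
 218 179 146 141 153]
[180 179 163 131 118 121 148 183 215 231 234 234 235 234 235 235 235 231
 214 176 142 141 150]
[227 215 184 142 118 116 123 137 144 175 196 195 179 196 227 234 234 230
 216 200 211 222 224]
[226 215 182 140 115 115 124 133 146 176 198 193 177 194 226 234 234 231
 216 203 213 222 226]
[161 156 145 122 114 116 139 172 205 224 228 230 232 234 234 235 234 229
 210 185 192 203 209]
[160 152 139 119 109 114 135 173 205 224 229 230 231 233 234 235 233 228
 206 185 191 204 209]
```

The top view shows the stop hasn't moved. The tail is within about 1 mm of where it should be. There is time for one firmer touch, still well under 13 N, to rule out a jam short of the stop.

Run:
```python
from h import *
from station import arm
ey=np.array([-np.sin(YAW),np.cos(YAW),0])
def f():
    s=[]
    for i in range(3): s.append(float(arm.read_wrist_force()@ey)); arm.pause(.02)
    return -np.mean(s)
arm.move_straight(jw(.005,-.15,.16),feed=.3)
arm.move_straight(jw(.005,-.15,.045),feed=.2)
arm.move_straight(jw(.005,-.092,.045),feed=.1); f0=f(); 
y=-.0875
arm.move_straight(jw(.005,y,.045),feed=.02); print(f0,f(),arm.read_time())
while y<-.083 and arm.read_time()<47:
    y+=.0004
    arm.move_straight(jw(.005,y,.045),feed=.01); v=f()-f0
    print(round(y,4),round(wj(arm.read_position())[1],4),round(v,2))
    if v>5.5: break
arm.move_straight(jw(.005,-.11,.045),feed=.08)
arm.move_straight(jw(.005,-.15,.045),feed=.2)
arm.move_straight(jw(.005,-.16,.16),feed=.25)
c,_=arm.capture("top");cv2.imwrite("pics/top6.png",c)
a=cv2.imread("pics/top5.png")
for r in (172,178,182): print(a[r,299:322,1].astype(int)-c[r,299:322,1])
cv2.imwrite("pics/top6z.png",cv2.resize(c[155:235,240:420],None,fx=4.4,fy=4.4,interpolation=cv2.INTER_CUBIC))
print(arm.read_time())
```

```text
0.26932983431115465 -0.2217141867540303 37.55
-0.0871 -0.0871 -0.29
-0.0867 -0.0867 -0.63
-0.0863 -0.0863 -0.14
-0.0859 -0.086 -0.03
-0.0855 -0.0859 2.61
-0.0851 -0.0859 4.55
-0.0847 -0.0858 5.77
[ 0 -1  2 -3 -1 -1  1 -2  0  1  0 -1  0 -1  0  0  1  0  0  3  3  1 -3]
[ 0  0 -2 -1  1  1 -1 -3  2  3  2 -3 -2 -1  2  0  0  0  1  2  0 -1  3]
[ 2 -3  1 -2 -2  0  0  1  0 -2  1  0  0  0  0  1  0  1  5  4  0 -1 -2]
41.125
```

View pics/top6z.png

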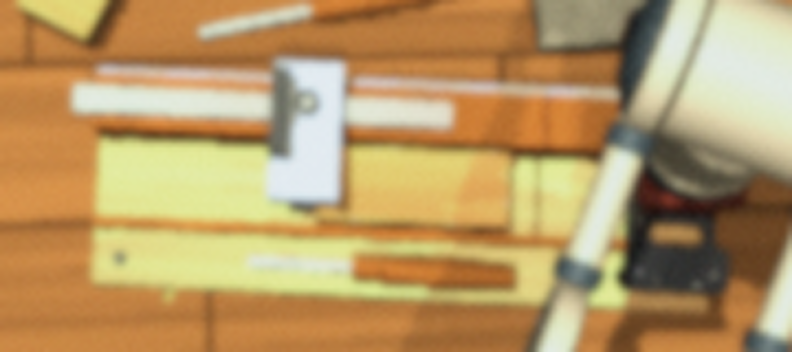

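The second touch hit a hard stop at the same place, with 5.8 N and 0.1 mm of give. That is well above the blank's own friction. The stop hasn't moved and the robot is clear, so I'm handing in.

Run:
```python
from station import arm
arm.finish_job(); print(arm.read_time())
```

```text
the job is handed in; nothing more can be done
the job is handed in; nothing more can be done
```

I pushed the stop into the notch and slid the blank up against it, then backed the arm clear. I handed the job in at about 41 s of the 53 s allowed; it reported no verdict.

- **Stop in the notch:** I pushed on the thumb plate against a steady 2 N or so, which fell to zero as the stop jumped ahead. The top view puts the pin at jig y = 75.5 mm and the notch at 75.1 mm. The stop showed no visible movement in later pictures.
- **Blank against the stop:** I pushed it from the tail with closed fingers. It stopped at the same place twice, with 4.3 N and then 5.8 N, well below the 13 N that would drive the stop out. The tail measures y = -75.7 to -75.9 mm, against about -75 mm expected, so it agrees to about 1 mm.
- **Bystanders:** those visible around the jig in the last top view (gouge_a, and parts of gouge_b, the stone and the offcut) look unmoved. I did not measure any of them, and I did not re-check the mallet, duck or tin.

**Checks that disagreed or could not be made:**
- Image correlation first suggested a stop shift of 0.15 to 0.8 pixels. Comparing the pixels directly showed no change, so I treated it as an artefact of the small window.
- Notch positions worked out from the push contacts differed by up to 4 mm. This fits if the finger's half-thickness is nearer 12 mm than the 10 mm I assumed.
- I could not see the pin's drop directly. It is inferred from the loss of force and the pin's position.

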